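# Lock the lens in the drilling jig and hold its index pin out

## Robot

A 7-joint arm with a two-finger parallel gripper is mounted at the origin on a cart in front of the work surface, level with it; the furniture and walls round the work are solid. World frame = base frame: x ahead of the robot, y to its left, z up, the work surface at z = 0. Lengths are in m, angles in rad, forces in N, time in s.
With the tool pointing down it reaches from about 0.35 to 0.775 m from the base axis. Payload 3.1 kg.
Tool frame: the origin (TCP) lies midway between the tips of the shut fingers; the grasp point (between the pads) lies 19 mm behind it; z points along the fingers, y is the line along which they close (so a half turn about z gives the same grasp; the last joint's range is limited). The gripper opens to 85 mm and grips with 20 to 120 N. Pads are 22 mm wide; open, the fingers measure 114 mm over their backs; the gripper's body (76 mm by 85 mm) begins 54 mm behind the grasp point. The pads swing forward as they close: fully open they stand 13 mm farther back than shut.
Start: joints at [-1.298, 0.311, 0.014, 1.512, -0.004, 1.319, -0.027], TCP at [0.17, 0.523, 0.231] pointing down, gripper open.
Joint ranges: [-2.7, 2.7], [-0.3, 1.91], [-1.27, 1.3], [0.12, 2.57], [-1.44, 4.58], [0.2, 2.03], [-3.05, 3.05]. Speed limits (rad/s): [2.79, 2.79, 3.14, 3.14, 3.14, 3.14, 3.14].

## Interface

Orientations are given as a rotation vector (axis times angle).
In Python, from cell import bot, camera, search_frame, outline_of, pinpoint gives the robot as it stands.
- The arm moves only by the tool send_rows, never from a script. Its argument "steps" is a list of rows, each a list of 6 numbers: the shift along the world's x, y, z in fractions of the full range, 1 being 60 cm, then the turn, a rotation vector about the world's x, y, z in fractions of the full range, 1 being 4 rad. In form: [[tx, ty, tz, ax, ay, az], ...]. A call has 1 to 5 rows; each row is the pose to reach, as a shift and turn from the pose commanded when the call began; what a row does not reach only later rows make up. A row lasts 1/12 s, in which the tool goes at most 41.7 mm and 7.16 degrees, less where a joint would pass 70% of its speed; a pose out of reach is approached as far as the arm can. A call with a gripper value outside its range is refused whole. "claw" is the opening, from 0 (shut) to 1 (fully open), set as the call begins (left out, the last holds). The fingers move at their own pace and stop on an object; "squeeze" is the grip in N (left out, the last holds). Time passes only in rows, so rows that repeat a pose let the fingers close. It gives the time, the measured TCP pose, the force, the opening and the grip force at its end, in the units of the state.
- bot.get_obs(): the state, without advancing time (a new reading comes with each control period).
- camera(name): name is "side" or "top" or "wrist"; returns a dict with "frame" (480x640x3 uint8, blue, green, red), "range_z" (480x640 float32, m along the optical axis (not along the pixel's ray), 0 where there is no reading), "K" (3x3 intrinsics, pixels), "D" ([k1, k2, p1, p2, k3] as OpenCV has them; the pictures are not rectified), "extrinsics" (4x4, takes a point from camera to world coordinates). Camera axes: x right, y up, looking along -z (the intrinsics and any distortion apply to the point x, -y, -z); pixel columns grow to the right and rows downward; lengths in m; the calibration is good to about 2 mm. A picture is of the moment at which its call begins.
- bot.sign_off(): hands the job in; it is judged then, once.
Trained networks look in the newest picture that a camera, given by its name, has taken for a name from the list of things; names that differ only in an ending like _2 or _b are one class to them, and where a whole thing is asked for, a point or a joint stands for the part that bears it (a point fixed in the world has none). Each returns a list of dicts, best first, with "p" (0 to 1); they miss things now and then, are a little off and sometimes report something else, mostly with a low value. They report only what shows in the picture. A call takes as long as a camera call.
- search_frame(camera, name): "box" ([centre column, centre row, width, height] in pixels, round what is visible of it).
- outline_of(camera, name): "mask" (480x640 bool, what is visible of it) and "box" ([centre column, centre row, width, height] in pixels, round what is visible of it).
- pinpoint(camera, name): "uv" ([column, row] in pixels: a listed point, or the origin of a listed thing).
The state is a dict: "time_s": time; "joints": joint angles; "qvel": joint speeds; "joint_torque": joint torques, N m; "tcp_pos": TCP position; "tool_rot": TCP orientation; "wrist_force": force on the tool from outside, world axes, zero at the start; "wrist_torque": the same for the moment, N m; "width": finger opening in m; "gripper_force": force on a finger pad.
Only numpy, scipy, OpenCV 4.12 (cv2) and the standard library are available. Lean on these libraries where they do the work, as an engineer would, in place of code of your own. Each camera call takes 0.05 s, during which the arm holds its last target. There are 200 camera calls.

## Task

The lens in the drilling jig is to go round to its next drilling station. While the index pin is still in its hole and keeps the plate from turning, turn the clamp ring clockwise (seen from above) by its lug, fully home to the locked mark, and let go of it; then pull the plunger knob straight up as far as it goes and finish while holding it there, pin clear of the plate. I will turn the plate myself, so leave it at its present station, and do not disturb the screwdriver, the lens block or the lens packet beside the jig.

Things in the scene. Friction and masses are not known exactly. Their poses are not given: they have to be found in the camera images.
- drill_jig: Fixed lens drilling jig; x roughly away from the robot (turned up to 0.4 rad). Origin on the desk under the plate's axis. Grey base: x -95 to 95, y -120 to 90 mm, top z = 16. Steel index plate 170 mm across, top z = 34, twelve 9 mm holes on a 72 mm radius. On it the lens nest and clamp ring, 101 mm across, top z = 67.5. Plunger bracket at (0, -72): 38 mm wide in x, top z = 58, its nut to z = 68.
- ring_axis (a point): Point on the vertical axis about which plate and clamp ring turn, at the height of the clamp ring's top, 67.5 mm above the desk.
- ring_lug (a point): Top middle of the clamp ring's only lug, 65 mm from the axis, 79 mm above the desk, going round with the ring. The lug is an upright dark fin pointing outwards, 47 to 77 mm from the axis, 10 mm thick, z = 49 to 79 mm; its foot (below z = 62, up to 59 mm from the axis) is 18 mm thick. A bright line runs along its top.
- clamp_ring (a joint): Angle of the dark steel clamp ring, rad, clockwise from above: 0 open (lug over the small ring mark on the plate), 1.2 locked: a hard stop, lug over the engraved arrow mark. In the jig's frame the lug lies at 3.32 rad minus this value, counterclockwise from x. Stiff (0.2 N m of friction), stays where it is left.
- pull_knob: Black knurled pull knob of the index plunger, a cylinder of 24 mm diameter and 26 mm height, z up; origin at the centre of its underside, 74 mm above the desk with the pin home. It sits on a thin steel stem above the bracket's nut.
- index_plunger (a joint): Lift of the sprung index plunger, m: 0 with the pin fully home in its hole in the plate (8.5 mm deep), 0.014 at its upper stop. The spring pulls it home with about 7 N at 0 and 12 N at the stop; it does not stay up by itself.
- index_plate (a joint): Angle of the index plate in the jig, rad, clockwise from above; 0 at the present station. With the pin home the plate has only about 0.01 rad of play; with the pin out it turns with 0.12 N m of friction. The clamp ring and the lens go round with it.
- screwdriver: Small screwdriver, 152 x 15 x 13 mm, lying beside the jig on its -y side; leave alone. Origin under its middle, its length along its y axis.
- lens_block: White suction lens block, 25 mm across, 17 mm high, standing beside the jig; leave alone. Origin under its middle.
- lens_packet: Flat lens packet, 74 x 72 x 9 mm, lying beside the jig; leave alone. Origin under its middle.

How it is judged:
On the way, in this order (a step that is already met when the one before it is completed fails the run):
1. the clamp ring is turned home to its locked mark while the index pin is in its hole (value of joint clamp_ring above 1.12 rad and value of joint index_plunger below 0.003 m), for 0.3 s.
2. the fingers hold the plunger knob pulled fully up (value of joint index_plunger above 0.0115 m and contact force between the fingers and pull_knob above 2 N), for 0.3 s.
At the end, for the whole second after the job is handed in: The fingers hold the plunger knob, lifted by at least 11.5 of its 14 mm; the clamp ring is within 0.08 rad of its locked stop; the plate is within 0.08 rad of its station (all of step 2 and value of joint clamp_ring above 1.12 rad and value of joint index_plate between -0.08 and 0.08 rad); the arm keeps its last pose, push and grip.
It fails at once if the index plate is turned from its station (value of joint index_plate above 0.12 rad or value of joint index_plate below -0.12 rad).
It fails at once if the screwdriver, lens block or lens packet is disturbed (distance of any of screwdriver, lens_block, lens_packet from where it was at the start of the episode above 0.02 m).
It also fails if it takes over 51 s, if anything falls off the work surface, if the arm or the gripper's body presses on something with over 40 N, if the wrist force passes 120 N, or if a joint passes its speed limit or range.

## Working session

There is one attempt and no reset: what is moved stays moved. The work goes in short steps, Python scripts to look and compute and a tool call to move; the robot and the scene stay as the last step left them, time stands still between calls to the robot, and variables do not carry over. Pictures are saved under pics/ and viewed, at most 10 in all, crops included, and the job is handed in when it is done.

Besides the shell and the picture viewer there is one more tool, called after ">>>" by a JSON object that holds its "method" and its "body", one argument or row to a line. send_rows: Moves the arm, as the interface text tells. Its arguments: {"type":"object","properties":{"steps":{"type":"array","items":{"type":"array","items":{"type":"number"}}},"claw":{"type":"number"},"squeeze":{"type":"number"}},"required":["steps"]}

```bash
mkdir -p pics
cat > h.py <<'E'
import numpy as np, cv2
from cell import bot, camera, search_frame, outline_of, pinpoint
def ray(c,uv):
    p=cv2.undistortPoints(np.array([[uv]],float),c["K"],np.array(c["D"],float))[0,0]
    E=np.array(c["extrinsics"]); d=E[:3,:3]@np.array([p[0],-p[1],-1.0])
    return E[:3,3],d   # point at depth r: o+r*d
def at_z(c,uv,z):
    o,d=ray(c,uv); return o+d*(z-o[2])/d[2]
def at_depth(c,uv):
    u,v=int(round(uv[0])),int(round(uv[1])); r=c["range_z"][v-1:v+2,u-1:u+2]; r=r[r>0]
    o,d=ray(c,uv); return o+d*np.median(r) if r.size else None
def tri(a,b):
    (o1,d1),(o2,d2)=a,b
    s=np.linalg.lstsq(np.stack([d1,-d2],1),o2-o1,rcond=None)[0]
    p,q=o1+s[0]*d1,o2+s[1]*d2; return (p+q)/2,np.linalg.norm(p-q)
def proj(c,P):
    E=np.linalg.inv(np.array(c["extrinsics"])); q=E[:3,:3]@np.array(P)+E[:3,3]
    return cv2.projectPoints(np.array([[q[0],-q[1],-q[2]]]),np.zeros(3),np.zeros(3),c["K"],np.array(c["D"],float))[0].ravel()
E
cat > m.py <<'E'
from h import *
np.set_printoptions(precision=4,suppress=True)
import sys
C={}
for n in sys.argv[2:]:
    c=C[n]=camera(n); im=c["frame"].copy()
    for k in ["ring_axis","ring_lug","pull_knob","drill_jig","screwdriver","lens_block","lens_packet"]:
        r=pinpoint(n,k)
        if r:
            uv=r[0]["uv"]; z={"ring_axis":.0675,"ring_lug":.079,"pull_knob":.074}.get(k,0)
            print(n,k,round(r[0]["p"],2),np.array(uv),"depth",at_depth(c,uv),"z",at_z(c,uv,z))
            C[n,k]=ray(c,uv); cv2.circle(im,(int(uv[0]),int(uv[1])),4,(0,0,255),1); cv2.putText(im,k[:6],(int(uv[0])+5,int(uv[1])),0,.4,(0,255,0),1)
    cv2.imwrite(f"pics/{sys.argv[1]}_{n}.png",im)
for k in ["ring_axis","ring_lug","pull_knob","drill_jig"]:
    v=[n for n in sys.argv[2:] if (n,k) in C]
    for i in range(len(v)):
        for j in range(i): print("tri",k,v[i],v[j],*tri(C[v[i],k],C[v[j],k]))
o=bot.get_obs(); print(o["time_s"],o["tcp_pos"],o["tool_rot"],o["joints"],o["width"])
E
python3 m.py a top side wrist
```

```text
top ring_axis 0.73 [296.6 220.6] depth [0.5673 0.025  0.0607] z [0.5663 0.0248 0.0675]
top ring_lug 0.67 [313.1 257.3] depth [ 0.5047 -0.0026  0.0777] z [ 0.5046 -0.0026  0.079 ]
top pull_knob 0.6 [338.9 203.2] depth [ 0.5892 -0.0438  0.1001] z [ 0.5942 -0.0449  0.074 ]
top drill_jig 0.88 [298.2 225.6] depth [0.5591 0.0224 0.0597] z [0.5678 0.0245 0.    ]
top screwdriver 0.91 [379.  194.5] depth [ 0.6214 -0.1184  0.0123] z [ 0.624  -0.1199  0.    ]
top lens_block 0.48 [415.4 226. ] depth [ 0.5645 -0.1804  0.0167] z [ 0.567  -0.1836  0.    ]
top lens_packet 0.92 [408.6 179. ] depth [ 0.6503 -0.1719  0.0081] z [ 0.6522 -0.1734  0.    ]
side ring_axis 0.85 [307.3 261.6] depth [0.5714 0.0228 0.061 ] z [0.5692 0.0323 0.0675]
side ring_lug 0.8 [344.  248.4] depth [ 0.513  -0.0009  0.0791] z [ 0.513  -0.0011  0.079 ]
side pull_knob 0.76 [301.8 234.7] depth [ 0.5923 -0.0297  0.0807] z [ 0.595  -0.0407  0.074 ]
side drill_jig 0.75 [306.3 294.1] depth [0.5623 0.075  0.0332] z [0.5722 0.0329 0.    ]
side screwdriver 0.62 [342.2 249.7] depth [0.5152 0.0047 0.0797] z [ 0.5331 -0.12    0.    ]
side lens_block 0.61 [334.7 236. ] depth [ 0.5562 -0.1682  0.0008] z [ 0.5564 -0.1696  0.    ]
side lens_packet 0.81 [291.1 233.1] depth [ 0.6218 -0.0674  0.0591] z [ 0.6482 -0.165   0.    ]
tri ring_axis side top [0.5689 0.0252 0.0625] 0.0037471651842282106
tri ring_lug side top [ 0.5089 -0.0022  0.0781] 0.00849523073799776
tri pull_knob side top [ 0.5953 -0.0449  0.0714] 0.0013150187905943823
tri drill_jig side top [ 0.5714  0.0251 -0.0064] 0.005364482949126613
1.2 [0.1703 0.523  0.2313] [0.4923 3.1028 0.    ] [-1.2977  0.3109  0.014   1.5115 -0.0044  1.3192 -0.0272] 0.08549957254819654
```

View pics/a_top.png

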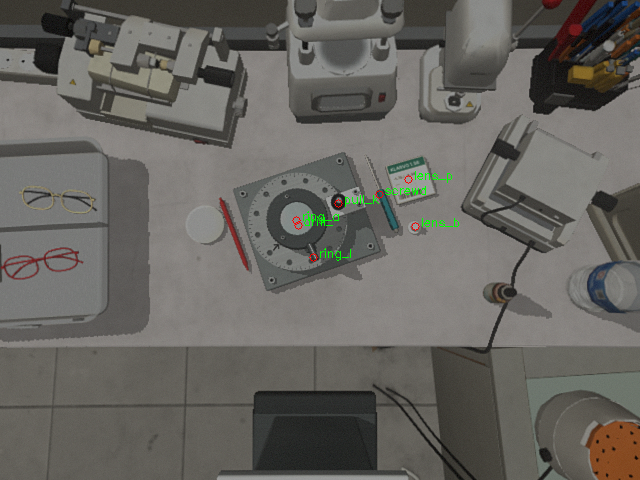

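View pics/a_side.png

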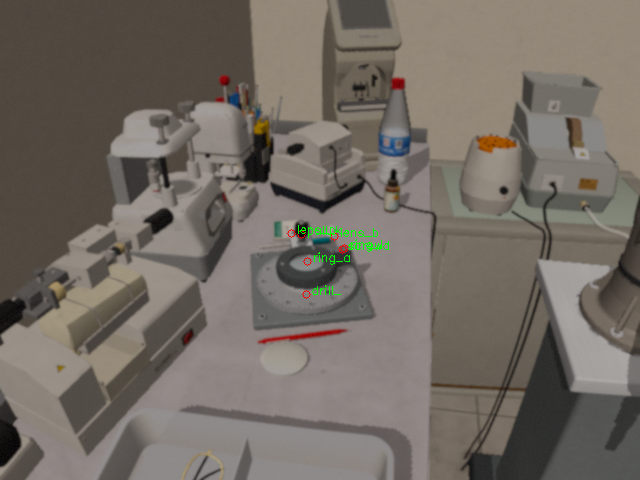

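The top view shows the jig with its lug at (313,257), the arrow mark about 63° clockwise of it near (277,247), and the knob at (339,203). The screwdriver, block and packet are to its right. The side view agrees, so I am moving over the jig.

The rows are not in the units I measure in: shifts go in shares of 60 cm and turns go in shares of 4 rad. I convert before sending: -17.4 cm / 60 = -0.29, -14 cm / 60 = -0.2333, 0.27 rad / 4 = 0.0675.

>>> {"method": "send_rows", "body": {
  "steps": [
    [0.0367, -0.0567, 0.0083, 0, 0, 0.015],
    [0.0733, -0.1167, 0.0167, 0, 0, 0.03],
    [0.11, -0.1733, 0.025, 0, 0, 0.045],
    [0.15, -0.2333, 0.0333, 0, 0, 0.06],
    [0.1833, -0.29, 0.0333, 0, 0, 0.0675]
  ],
  "claw": 1
}}

```text
time_s: 1.62
tcp_pos: [0.2817, 0.3479, 0.2524]
tool_rot: [0.066, 3.139, 0.004]
wrist_force: [1.1, 0.6, 0.5]
width: 0.0853
gripper_force: 0.0
```

To row units: -17.4 cm / 60 = -0.29, -14 cm / 60 = -0.2333, 0.27 rad / 4 = 0.0675.

>>> {"method": "send_rows", "body": {
  "steps": [
    [0.0367, -0.0567, 0, 0, 0, 0.015],
    [0.0733, -0.1167, 0, 0, 0, 0.03],
    [0.11, -0.1733, 0, 0, 0, 0.045],
    [0.15, -0.2333, 0, 0, 0, 0.06],
    [0.1833, -0.29, 0, 0, 0, 0.0675]
  ]
}}

```text
time_s: 2.03
tcp_pos: [0.3913, 0.1732, 0.2517]
tool_rot: [-0.357, 3.12, 0.001]
wrist_force: [0.4, 0.0, -0.2]
width: 0.0857
gripper_force: 0.0
```

To row units: -17.4 cm / 60 = -0.29, -14 cm / 60 = -0.2333, 0.27 rad / 4 = 0.0675.

>>> {"method": "send_rows", "body": {
  "steps": [
    [0.0367, -0.0567, 0, 0, 0, 0.015],
    [0.0733, -0.1167, 0, 0, 0, 0.03],
    [0.11, -0.1733, 0, 0, 0, 0.045],
    [0.15, -0.2333, 0, 0, 0, 0.06],
    [0.1833, -0.29, 0, 0, 0, 0.0675]
  ]
}}

```text
time_s: 2.45
tcp_pos: [0.5013, -0.0005, 0.2516]
tool_rot: [-0.775, 3.043, 0.0]
wrist_force: [1.5, 0.5, 0.3]
width: 0.0853
gripper_force: 0.0
```

>>> {"method": "send_rows", "body": {
  "steps": [
    [0, 0, 0, 0, 0, 0],
    [0, 0, 0, 0, 0, 0],
    [0, 0, 0, 0, 0, 0]
  ]
}}

```text
time_s: 2.7
tcp_pos: [0.5, 0.0016, 0.2511]
tool_rot: [0.769, -3.045, -0.002]
wrist_force: [-0.0, 0.2, -0.3]
width: 0.0855
gripper_force: 0.0
```

```bash
python3 m.py b wrist top
```

```text
wrist ring_axis 0.67 [302.1 294.3] depth [0.5746 0.0235 0.0588] z [0.5711 0.022  0.0675]
wrist ring_lug 0.62 [308.4 231.9] depth [ 0.5135 -0.0016  0.0781] z [ 0.5133 -0.0017  0.079 ]
wrist pull_knob 0.85 [226.6 286.2] depth [ 0.5831 -0.0416  0.0954] z [ 0.5936 -0.0422  0.074 ]
wrist drill_jig 0.65 [304.7 268.5] depth [0.5514 0.0139 0.0566] z [0.5706 0.0218 0.    ]
wrist screwdriver 0.64 [164.  254.9] depth [ 0.624  -0.1171  0.0105] z [ 0.6292 -0.1194  0.    ]
wrist lens_block 0.95 [136.1 173.3] depth [ 0.5589 -0.1752  0.0075] z [ 0.5612 -0.1779  0.    ]
wrist lens_packet 0.86 [110.8 247.5] depth [ 0.645  -0.1712  0.0076] z [ 0.6491 -0.174   0.    ]
top screwdriver 0.81 [380.6 194.4] depth [ 0.4893 -0.0417  0.6511] z [ 0.6241 -0.1228  0.    ]
top lens_block 0.67 [413.7 225.2] depth [ 0.5659 -0.1774  0.0168] z [ 0.5684 -0.1806  0.    ]
top lens_packet 0.62 [409.2 179.3] depth [ 0.6499 -0.1731  0.0074] z [ 0.6517 -0.1744  0.    ]
3.5 [0.5003 0.001  0.2513] [-0.7699  3.0458  0.    ] [-0.4499  0.2082  0.4996  1.6221 -0.102   1.3373  2.1302] 0.08555650295724052
```

```bash
cat > pc.py <<'E'
from h import *
np.set_printoptions(precision=4,suppress=True)
def cloud(n):
    c=camera(n); v,u=np.mgrid[0:480,0:640]; uv=np.stack([u.ravel(),v.ravel()],1).astype(float)
    p=cv2.undistortPoints(uv[:,None],c["K"],np.array(c["D"],float))[:,0]
    E=np.array(c["extrinsics"]); r=c["range_z"].ravel()[:,None]
    P=(np.c_[p[:,0],-p[:,1],-np.ones(len(p))]*r)@E[:3,:3].T+E[:3,3]
    P[r[:,0]<=0]=np.nan
    return c,P.reshape(480,640,3)
def analyse(n,ax=(.569,.024),kn=(.594,-.043)):
    from scipy.optimize import least_squares
    c,P=cloud(n); Q=P[np.isfinite(P).all(2)]; d=np.hypot(*(Q[:,:2]-ax).T)
    k=Q[(np.hypot(*(Q[:,:2]-kn).T)<.022)&(Q[:,2]>.09)&(Q[:,2]<.12)]
    if len(k): print(n,"knob",len(k),(k[:,:2].min(0)+k[:,:2].max(0))/2,np.median(k,0),np.ptp(k,0))
    r=Q[(d<.053)&(d>.028)&(Q[:,2]>.062)&(Q[:,2]<.072)]
    # plate boundary: holes aside, edge of everything z .028-.04 vs base
    pl=Q[(d<.1)&(Q[:,2]>.029)&(Q[:,2]<.039)]
    h=lambda S:(S[:,:2].min(0)+S[:,:2].max(0))/2
    print("plate",len(pl),h(pl),np.ptp(pl,0),np.median(pl[:,2]),"ring",len(r),h(r),np.ptp(r,0),np.median(r[:,2]))
    l=Q[(d>.05)&(d<.085)&(Q[:,2]>.07)&(np.hypot(*(Q[:,:2]-kn).T)>.03)&(Q[:,2]<.09)]
    if len(l):
        m=np.median(l,0); print("lug",len(l),m,np.ptp(l,0)); a=h(pl) 
        vx,vy,_,_=cv2.fitLine(l[:,:2].astype(np.float32),2,0,.01,.01).ravel(); print("lug dir",np.arctan2(vy,vx),"from ring",np.arctan2(*(m[:2]-h(r))[::-1]))
    return c,P
E
python3 - <<'E'
from pc import *
c,P=analyse("wrist"); cv2.imwrite("pics/w1.png",c["frame"])
o=search_frame("wrist","clamp_ring"); print(o[:1])
E
```

```text
wrist knob 670 [ 0.5935 -0.0429] [ 0.5915 -0.0428  0.0982] [0.0243 0.0248 0.0112]
plate 10009 [0.5704 0.018 ] [0.1704 0.1854 0.0095] 0.032761930539388806 ring 5822 [0.57   0.0252] [0.1002 0.1004 0.0088] 0.06618208642214743
lug 358 [ 0.5109 -0.0021  0.0776] [0.0258 0.0184 0.0097]
lug dir 0.43599814 from ring -2.7091647579214655
[{'box': [309.5, 275.6, 113.3, 131.7], 'p': 0.82}]
```

View pics/w1.png

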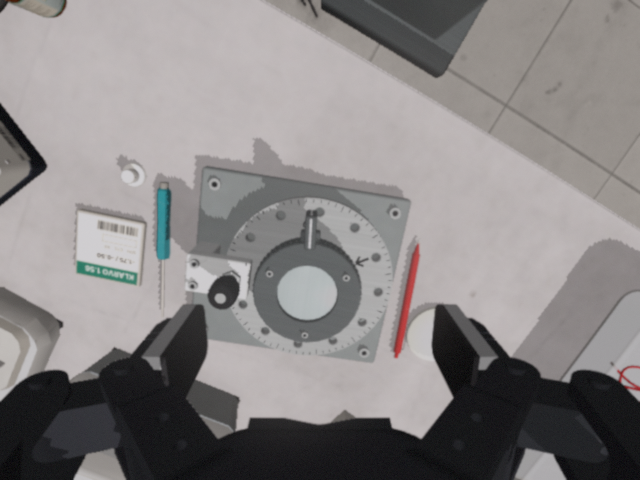

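The wrist view shows the lug upright at (311,228), the arrow at (362,261) and the knob at (224,291). The geometry is consistent: axis (0.570, 0.025), ring 100 mm across, knob 72 mm from the axis, yaw 0.33, ring at about 0.08 rad. Next I straddle the fin with the fingers.

To row units: -14.5 cm / 60 = -0.2417, -12 cm / 60 = -0.2, -0.06 rad / 4 = -0.015.

>>> {"method": "send_rows", "body": {
  "steps": [
    [0.005, -0.0033, -0.05, 0, 0, -0.0075],
    [0.01, -0.0083, -0.1, 0, 0, -0.015],
    [0.01, -0.0083, -0.15, 0, 0, -0.015],
    [0.01, -0.0083, -0.2, 0, 0, -0.015],
    [0.01, -0.0083, -0.2417, 0, 0, -0.015]
  ],
  "claw": 1
}}

```text
time_s: 4.02
tcp_pos: [0.5055, -0.004, 0.1044]
tool_rot: [0.678, -3.066, -0.0]
wrist_force: [-0.7, 0.0, -0.3]
width: 0.0853
gripper_force: 0.0
```

To row units: -5 cm / 60 = -0.0833, -4.5 cm / 60 = -0.075.

>>> {"method": "send_rows", "body": {
  "steps": [
    [0, 0, -0.0333, 0, 0, 0],
    [0, 0, -0.0583, 0, 0, 0],
    [0, 0, -0.075, 0, 0, 0],
    [0, 0, -0.0833, 0, 0, 0],
    [0, 0, -0.0833, 0, 0, 0]
  ]
}}

```text
time_s: 4.43
tcp_pos: [0.5057, -0.004, 0.0556]
tool_rot: [0.678, -3.066, -0.0]
wrist_force: [0.7, 1.0, 0.5]
width: 0.0854
gripper_force: 0.0
```

>>> {"method": "send_rows", "body": {
  "steps": [
    [0, 0, 0, 0, 0, 0],
    [0, 0, 0, 0, 0, 0],
    [0, 0, 0, 0, 0, 0],
    [0, 0, 0, 0, 0, 0],
    [0, 0, 0, 0, 0, 0]
  ],
  "claw": 0,
  "squeeze": 40
}}

```text
time_s: 4.85
tcp_pos: [0.5067, -0.004, 0.0569]
tool_rot: [-0.678, 3.066, -0.0]
wrist_force: [0.1, -0.3, -0.1]
width: 0.0251
gripper_force: 0.0
```

>>> {"method": "send_rows", "body": {
  "steps": [
    [0, 0, 0, 0, 0, 0],
    [0, 0, 0, 0, 0, 0],
    [0, 0, 0, 0, 0, 0],
    [0, 0, 0, 0, 0, 0]
  ]
}}

```text
time_s: 5.18
tcp_pos: [0.5065, -0.004, 0.0567]
tool_rot: [-0.678, 3.067, 0.0]
wrist_force: [-1.0, -0.4, 3.5]
width: 0.0092
gripper_force: 42.2
```

Run:
```python
import numpy as np
from cell import bot
o=bot.get_obs(); print(o["tcp_pos"],o["width"],o["gripper_force"],o["wrist_force"])
v=np.array([.506,-.0041])-[.570,.0252]
for k in range(1,14):
    t=-.1*k; c,s=np.cos(t),np.sin(t); print(k,np.round(100*(np.array([[c,-s],[s,c]])@v-v),2))
```

```text
[ 0.50649444 -0.00403394  0.05672634] 0.00922783894048614 42.18964755535126 [-0.97078248 -0.40903329  3.48050519]
1 [-0.26  0.65]
2 [-0.45  1.33]
3 [-0.58  2.02]
4 [-0.64  2.72]
5 [-0.62  3.43]
6 [-0.54  4.13]
7 [-0.38  4.81]
8 [-0.16  5.48]
9 [0.13 6.12]
10 [0.48 6.73]
11 [0.89 7.3 ]
12 [1.35 7.83]
13 [1.86 8.31]
```

Fin gripped (about 9 mm wide, 42 N). Turning by the first 0.5 rad.

To row units: 3.43 cm / 60 = 0.0572, 2.72 cm / 60 = 0.0453, -0.5 rad / 4 = -0.125.

>>> {"method": "send_rows", "body": {
  "steps": [
    [-0.0043, 0.0108, 0, 0, 0, -0.025],
    [-0.0075, 0.0222, 0, 0, 0, -0.05],
    [-0.0097, 0.0337, 0, 0, 0, -0.075],
    [-0.0107, 0.0453, 0, 0, 0, -0.1],
    [-0.0103, 0.0572, 0, 0, 0, -0.125]
  ]
}}

```text
time_s: 5.6
tcp_pos: [0.5, 0.0305, 0.0567]
tool_rot: [0.108, 3.14, -0.0]
wrist_force: [-0.7, -1.1, 4.0]
width: 0.0094
gripper_force: 42.3
```

To row units: 3.3 cm / 60 = 0.055, 2.69 cm / 60 = 0.0448, -0.5 rad / 4 = -0.125.

>>> {"method": "send_rows", "body": {
  "steps": [
    [0.0013, 0.0117, 0, 0, 0, -0.025],
    [0.004, 0.023, 0, 0, 0, -0.05],
    [0.0077, 0.0342, 0, 0, 0, -0.075],
    [0.0125, 0.0448, 0, 0, 0, -0.1],
    [0.0183, 0.055, 0, 0, 0, -0.125]
  ]
}}

```text
time_s: 6.02
tcp_pos: [0.5108, 0.0644, 0.0567]
tool_rot: [-0.88, -3.015, -0.001]
wrist_force: [-1.7, 0.3, 5.7]
width: 0.0093
gripper_force: 42.4
```

>>> {"method": "send_rows", "body": {
  "steps": [
    [0, 0, 0, 0, 0, 0],
    [0, 0, 0, 0, 0, 0]
  ]
}}

```text
time_s: 6.18
tcp_pos: [0.5112, 0.0648, 0.0567]
tool_rot: [-0.873, -3.017, -0.002]
wrist_force: [-1.8, 2.6, 4.9]
width: 0.0089
gripper_force: 42.4
```

To row units: 0.46 cm / 60 = 0.0077, 0.32 cm / 60 = 0.0053, -0.08 rad / 4 = -0.02.

>>> {"method": "send_rows", "body": {
  "steps": [
    [0.0013, 0.002, 0, 0, 0, -0.005],
    [0.0025, 0.004, 0, 0, 0, -0.01],
    [0.0038, 0.0058, 0, 0, 0, -0.015],
    [0.0053, 0.0077, 0, 0, 0, -0.02],
    [0.0053, 0.0077, 0, 0, 0, -0.02]
  ]
}}

```text
time_s: 6.6
tcp_pos: [0.5142, 0.0692, 0.0567]
tool_rot: [-0.993, -2.979, -0.002]
wrist_force: [-1.9, 2.1, 5.6]
width: 0.0092
gripper_force: 42.4
```

To row units: 0.22 cm / 60 = 0.0037, 0.17 cm / 60 = 0.0028, -0.04 rad / 4 = -0.01.

>>> {"method": "send_rows", "body": {
  "steps": [
    [0.0013, 0.0018, 0, 0, 0, -0.005],
    [0.0028, 0.0037, 0, 0, 0, -0.01],
    [0.0028, 0.0037, 0, 0, 0, -0.01]
  ]
}}

```text
time_s: 6.85
tcp_pos: [0.516, 0.0715, 0.0567]
tool_rot: [-1.053, -2.959, -0.002]
wrist_force: [-0.7, 2.1, 5.9]
width: 0.009
gripper_force: 42.4
```

To row units: 0.21 cm / 60 = 0.0035, 0.18 cm / 60 = 0.003, -0.04 rad / 4 = -0.01.

>>> {"method": "send_rows", "body": {
  "steps": [
    [0.0015, 0.0018, 0, 0, 0, -0.005],
    [0.003, 0.0035, 0, 0, 0, -0.01],
    [0.003, 0.0035, 0, 0, 0, -0.01]
  ]
}}

```text
time_s: 7.1
tcp_pos: [0.5171, 0.0729, 0.0567]
tool_rot: [-1.11, -2.937, 0.0]
wrist_force: [-2.9, -0.2, 6.4]
width: 0.0093
gripper_force: 42.9
```

To row units: 0.1 cm / 60 = 0.0017, 0.09 cm / 60 = 0.0015, -0.02 rad / 4 = -0.005.

>>> {"method": "send_rows", "body": {
  "steps": [
    [0.0015, 0.0017, 0, 0, 0, -0.005],
    [0.0015, 0.0017, 0, 0, 0, -0.005]
  ]
}}

```text
time_s: 7.27
tcp_pos: [0.5174, 0.0733, 0.0567]
tool_rot: [-1.138, -2.925, 0.002]
wrist_force: [-4.5, -1.1, 8.5]
width: 0.0091
gripper_force: 44.9
```

Run:
```python
from h import *
o=bot.get_obs(); print({k:np.round(o[k],3) for k in ["tcp_pos","tool_rot","wrist_force","wrist_torque"]})
r=o["tool_rot"]; print("turned",2.005-(2*np.arctan2(abs(r[1]),abs(r[0]))-np.pi/2), "lug",np.arctan2(*(np.array(o["tcp_pos"][:2])-[.570,.0252])[::-1])-.332)
c=camera("wrist"); cv2.imwrite("pics/w2.png",c["frame"])
```

```text
{'tcp_pos': array([0.517, 0.073, 0.057]), 'tool_rot': array([-1.138e+00, -2.925e+00,  2.000e-03]), 'wrist_force': array([-4.485, -1.056,  8.55 ]), 'wrist_torque': array([-0.152,  0.8  ,  0.571])}
turned 1.1763909338609144 lug 2.0691664415051987
```

View pics/w2.png

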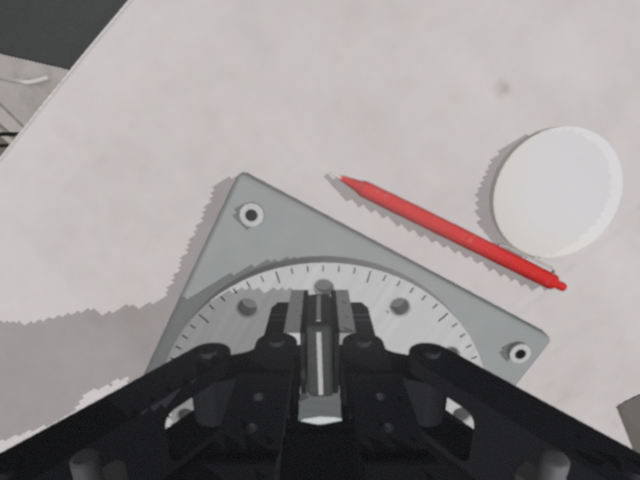

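The force and torque rose while the TCP stopped following, and the lug angle matches the locked stop. Letting go, rising and turning toward the knob grasp.

To row units: -0.08 cm / 60 = -0.0013, -0.06 cm / 60 = -0.001, 0.02 rad / 4 = 0.005.

>>> {"method": "send_rows", "body": {
  "steps": [
    [-0.001, -0.0013, 0, 0, 0, 0.005],
    [-0.001, -0.0013, 0, 0, 0, 0.005],
    [-0.001, -0.0013, 0, 0, 0, 0.005],
    [-0.001, -0.0013, 0, 0, 0, 0.005],
    [-0.001, -0.0013, 0, 0, 0, 0.005]
  ],
  "claw": 0.6
}}

```text
time_s: 7.73
tcp_pos: [0.5181, 0.0725, 0.0561]
tool_rot: [-1.114, -2.938, 0.0]
wrist_force: [-0.2, 1.5, 0.3]
width: 0.0511
gripper_force: 0.0
```

To row units: 14.5 cm / 60 = 0.2417, 1.5 cm / 60 = 0.025.

>>> {"method": "send_rows", "body": {
  "steps": [
    [0, 0, 0.025, 0, 0, 0],
    [0, 0, 0.0667, 0, 0, 0],
    [0, 0, 0.125, 0, 0, 0],
    [0, 0, 0.1833, 0, 0, 0],
    [0, 0, 0.2417, 0, 0, 0]
  ]
}}

```text
time_s: 8.15
tcp_pos: [0.5177, 0.0722, 0.2026]
tool_rot: [-1.114, -2.937, 0.001]
wrist_force: [1.7, 0.6, -0.6]
width: 0.0513
gripper_force: 0.0
```

To row units: -10 cm / 60 = -0.1667, -9 cm / 60 = -0.15, -0.48 rad / 4 = -0.12.

>>> {"method": "send_rows", "body": {
  "steps": [
    [0, -0.05, 0, 0, 0, -0.025],
    [0, -0.1, 0, 0, 0, -0.05],
    [0, -0.1333, 0, 0, 0, -0.075],
    [0, -0.15, 0, 0, 0, -0.1],
    [0, -0.1667, 0, 0, 0, -0.12]
  ],
  "claw": 1
}}

```text
time_s: 8.57
tcp_pos: [0.5179, -0.0293, 0.2015]
tool_rot: [1.789, 2.582, 0.001]
wrist_force: [0.3, 1.1, -1.0]
width: 0.0853
gripper_force: 0.0
```

>>> {"method": "send_rows", "body": {
  "steps": [
    [0, 0, 0, 0, 0, 0],
    [0, 0, 0, 0, 0, 0],
    [0, 0, 0, 0, 0, 0]
  ]
}}

```text
time_s: 8.82
tcp_pos: [0.5181, -0.0265, 0.2011]
tool_rot: [-1.776, -2.591, -0.001]
wrist_force: [0.2, -0.1, -0.6]
width: 0.0856
gripper_force: 0.0
```

Run:
```python
from pc import *
c,P=analyse("wrist",(.570,.0252),(.5935,-.043)); cv2.imwrite("pics/w3.png",c["frame"])
r=pinpoint("wrist","pull_knob"); print(r and at_z(c,r[0]["uv"],.074))
o=bot.get_obs(); print({k:np.round(o[k],4) for k in ["time_s","tcp_pos","tool_rot","joints","width"]})
r=o["tool_rot"]; print("y ang",2*np.arctan2(r[1],r[0])-np.pi/2)
```

```text
wrist knob 937 [ 0.5935 -0.0424] [ 0.5921 -0.041   0.0983] [0.0229 0.0247 0.0106]
plate 16574 [0.5707 0.0191] [0.1698 0.1835 0.0092] 0.032859668076983095 ring 10089 [0.5706 0.0254] [0.1004 0.1004 0.0093] 0.06628853777552607
lug 699 [0.5211 0.0658 0.0777] [0.0256 0.024  0.01  ]
lug dir -0.7069854 from ring 2.4568897569451478
[ 0.595 -0.043  0.074]
{'time_s': np.float64(8.9167), 'tcp_pos': array([ 0.5182, -0.0262,  0.2011]), 'tool_rot': array([-1.7756, -2.5909, -0.0006]), 'joints': array([-0.6922,  0.3631,  0.9367,  1.6709, -0.3055,  1.2636,  0.6764]), 'width': np.float64(0.0856)}
y ang -5.914010663779534
```

View pics/w3.png

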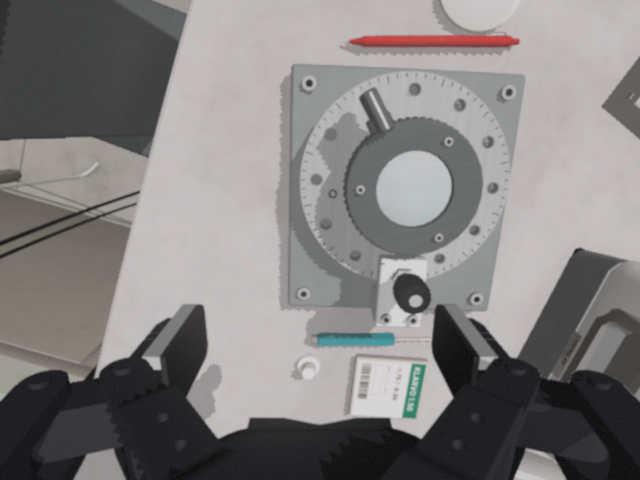

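The lug is at 1.195 rad (locked), seen at (375,108) over the arrow. The knob is at (411,293), undisturbed. Moving above the knob and part-way down.

To row units: -8 cm / 60 = -0.1333, 7.5 cm / 60 = 0.125, -0.03 rad / 4 = -0.0075.

>>> {"method": "send_rows", "body": {
  "steps": [
    [0.0417, -0.0083, -0.0167, 0, 0, -0.0075],
    [0.0833, -0.0167, -0.0333, 0, 0, -0.0075],
    [0.125, -0.0267, -0.0583, 0, 0, -0.0075],
    [0.125, -0.0267, -0.1, 0, 0, -0.0075],
    [0.125, -0.0267, -0.1333, 0, 0, -0.0075]
  ],
  "claw": 1
}}

```text
time_s: 9.33
tcp_pos: [0.5943, -0.0431, 0.1196]
tool_rot: [1.815, 2.564, -0.001]
wrist_force: [-0.4, -0.1, 0.2]
width: 0.0851
gripper_force: 0.0
```

>>> {"method": "send_rows", "body": {
  "steps": [
    [0, 0, 0, 0, 0, 0],
    [0, 0, 0, 0, 0, 0],
    [0, 0, 0, 0, 0, 0]
  ]
}}

```text
time_s: 9.58
tcp_pos: [0.5938, -0.0433, 0.1225]
tool_rot: [1.816, 2.562, 0.002]
wrist_force: [0.3, -0.1, -0.2]
width: 0.0857
gripper_force: 0.0
```

To row units: -5.1 cm / 60 = -0.085, -4.2 cm / 60 = -0.07.

>>> {"method": "send_rows", "body": {
  "steps": [
    [0, 0, -0.025, 0, 0, 0],
    [0, 0, -0.05, 0, 0, 0],
    [0, 0, -0.07, 0, 0, 0],
    [0, 0, -0.085, 0, 0, 0],
    [0, 0, -0.085, 0, 0, 0]
  ]
}}

```text
time_s: 10.0
tcp_pos: [0.5921, -0.043, 0.0692]
tool_rot: [-1.817, -2.56, 0.001]
wrist_force: [-0.2, -0.1, -0.0]
width: 0.0852
gripper_force: 0.0
```

>>> {"method": "send_rows", "body": {
  "steps": [
    [0, 0, 0, 0, 0, 0],
    [0, 0, 0, 0, 0, 0],
    [0, 0, 0, 0, 0, 0],
    [0, 0, 0, 0, 0, 0],
    [0, 0, 0, 0, 0, 0]
  ],
  "claw": 0,
  "squeeze": 60
}}

```text
time_s: 10.42
tcp_pos: [0.5946, -0.0434, 0.0711]
tool_rot: [1.817, 2.559, 0.004]
wrist_force: [11.9, 4.5, 1.5]
width: 0.0253
gripper_force: 7.6
```

>>> {"method": "send_rows", "body": {
  "steps": [
    [0, 0, 0, 0, 0, 0],
    [0, 0, 0, 0, 0, 0],
    [0, 0, 0, 0, 0, 0]
  ]
}}

```text
time_s: 10.67
tcp_pos: [0.5958, -0.043, 0.0716]
tool_rot: [1.815, 2.559, 0.005]
wrist_force: [5.1, 2.2, 1.5]
width: 0.0214
gripper_force: 58.7
```

Knob gripped. Relieving the sideways load, then lifting straight up.

To row units: 1.3 cm / 60 = 0.0217, 1.2 cm / 60 = 0.02.

>>> {"method": "send_rows", "body": {
  "steps": [
    [0.0025, 0.0008, 0, 0, 0, 0],
    [0.0025, 0.0008, 0.0067, 0, 0, 0],
    [0.0025, 0.0008, 0.0133, 0, 0, 0],
    [0.0025, 0.0008, 0.02, 0, 0, 0],
    [0.0025, 0.0008, 0.0217, 0, 0, 0]
  ]
}}

```text
time_s: 11.08
tcp_pos: [0.5957, -0.0429, 0.0821]
tool_rot: [1.817, 2.56, 0.0]
wrist_force: [9.0, -0.6, -11.4]
width: 0.0217
gripper_force: 59.2
```

>>> {"method": "send_rows", "body": {
  "steps": [
    [0, 0, 0, 0, 0, 0],
    [0, 0, 0, 0, 0, 0],
    [0, 0, 0, 0, 0, 0]
  ]
}}

```text
time_s: 11.33
tcp_pos: [0.5957, -0.043, 0.0814]
tool_rot: [1.817, 2.56, -0.0]
wrist_force: [9.1, -0.6, -11.0]
width: 0.0218
gripper_force: 59.2
```

To row units: 0.4 cm / 60 = 0.0067, 0.2 cm / 60 = 0.0033.

>>> {"method": "send_rows", "body": {
  "steps": [
    [0, 0, 0.0033, 0, 0, 0],
    [0, 0, 0.0067, 0, 0, 0],
    [0, 0, 0.0067, 0, 0, 0]
  ],
  "squeeze": 80
}}

```text
time_s: 11.58
tcp_pos: [0.5957, -0.043, 0.0854]
tool_rot: [1.817, 2.56, -0.0]
wrist_force: [9.5, -1.3, -12.5]
width: 0.0214
gripper_force: 78.7
```

To row units: 0.2 cm / 60 = 0.0033.

>>> {"method": "send_rows", "body": {
  "steps": [
    [0, 0, 0.0033, 0, 0, 0],
    [0, 0, 0.0033, 0, 0, 0],
    [0, 0, 0.0033, 0, 0, 0]
  ]
}}

```text
time_s: 11.83
tcp_pos: [0.5957, -0.0429, 0.0858]
tool_rot: [1.817, 2.56, -0.002]
wrist_force: [11.4, -2.1, -18.9]
width: 0.0208
gripper_force: 80.6
```

The rise stopped at 14.2 mm and the force jumped to 19 N, so it is at the upper stop. Checking by picture for slip.

Run:
```python
from pc import *
c=camera("side"); cv2.imwrite("pics/s2.png",cv2.resize(c["frame"][170:340,210:430],None,fx=3.4,fy=3.4,interpolation=cv2.INTER_CUBIC))
r=pinpoint("side","pull_knob"); print(r[:1], proj(c,(.595,-.0427,.074)),proj(c,(.595,-.0427,.088)))
c,P=analyse("wrist",(.570,.0252),(.5935,-.043)); cv2.imwrite("pics/w4.png",c["frame"])
o=bot.get_obs(); print({k:np.round(o[k],4) for k in ["time_s","tcp_pos","wrist_force","gripper_force","width"]})
```

```text
[{'uv': [301.7, 227.2], 'p': 0.81}] [302.0201 234.1455] [301.8187 227.3383]
wrist knob 6839 [ 0.5916 -0.0426] [ 0.5926 -0.0374  0.1118] [0.0402 0.0309 0.03  ]
plate 30487 [0.5707 0.0196] [0.1703 0.1585 0.0068] 0.03290923047408664 ring 32661 [0.5708 0.0254] [0.1006 0.1002 0.01  ] 0.06639250665647595
lug 19 [0.5289 0.0548 0.0769] [0.0018 0.0018 0.0026]
lug dir 0.81965214 from ring 2.52913351775082
{'time_s': np.float64(11.9833), 'tcp_pos': array([ 0.5957, -0.0429,  0.0858]), 'wrist_force': array([ 10.5388,  -1.4333, -19.4369]), 'gripper_force': np.float64(80.6297), 'width': np.float64(0.0214)}
```

View pics/s2.png

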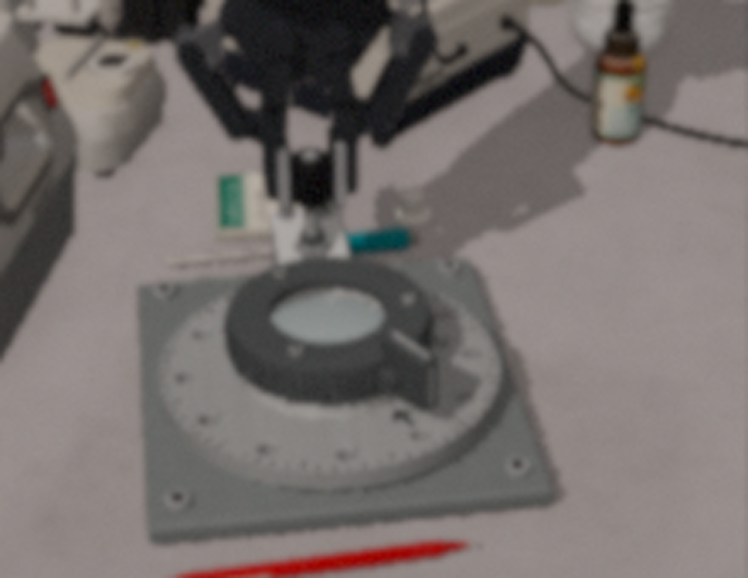

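View pics/w4.png

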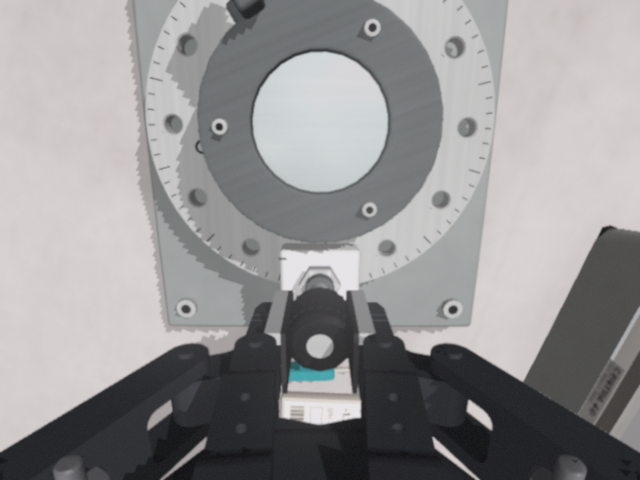

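The side view shows the knob lifted 14 mm (pinpoint matches z = 0.088) and held between the pads, with the stem visible below. I'll check the lug against the arrow mark numerically before handing in.

Run:
```python
from pc import *
c,P=cloud("side"); a=np.array([.5705,.0253])
p=at_z(c,(329.1,292),.034); print("arrow",p,np.arctan2(*(p[:2]-a)[::-1]),np.hypot(*(p[:2]-a)))
Q=P[np.isfinite(P).all(2)]; d=np.hypot(*(Q[:,:2]-a).T); l=Q[(d>.054)&(d<.08)&(Q[:,2]>.073)&(Q[:,2]<.084)&(Q[:,0]<.56)&(Q[:,1]>0)]
m=np.median(l,0); print("lug",len(l),m,np.arctan2(*(m[:2]-a)[::-1]))
o=bot.get_obs(); print(o["tcp_pos"],o["wrist_force"],o["gripper_force"])
```

```text
arrow [0.5268 0.0638 0.034 ] 2.4185628752520034 0.0582593171368932
lug 97 [0.5217 0.0738 0.0787] 2.3596374783158707
[ 0.5957 -0.0429  0.0858] [ 11.4437  -0.6521 -17.1009] 80.63027807045728
```

```bash
python3 -c "
from cell import bot
print(bot.sign_off())"
```

```text
the job is handed in; nothing more can be done
None
```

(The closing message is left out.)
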